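# Flip the recipe leaf over

### The arm

A 6-joint arm with a two-finger parallel gripper is mounted at the origin on a cart in front of the work surface, level with it; the furniture and walls round the work are solid. World frame = base frame: x ahead of the robot, y to its left, z up, the work surface at z = 0. Lengths are in m, angles in rad, forces in N, time in s.
With the tool pointing down it reaches from about 0.425 to 0.95 m from the base axis. Payload 3.5 kg.
Tool frame: the origin (TCP) lies midway between the tips of the shut fingers; the grasp point (between the pads) lies ctrl.grasp_offset behind it (ctrl.grasp_offset is the distance from the TCP to the grasp point, in m); x points along the fingers, y is the direction in which the jaws open and shut, and the axes are right-handed (so a half turn about x gives the same grasp; the last joint's range is limited). The gripper opens to 85 mm and grips with 20 to 120 N. Pads are 22 mm wide; open, the fingers measure 114 mm over their backs; the gripper's body (76 mm by 85 mm) begins 54 mm behind the grasp point. The pads swing forward as they close: fully open they stand 13 mm farther back than shut.
Start: joints at [1.048, 0.286, 1.577, -0, 1.279, -0.15], TCP at [0.246, 0.629, 0.231] pointing down, gripper open.
Joint ranges: [-2.77, 2.77], [-0.9, 2.22], [0.21, 2.48], [-1.53, 4.67], [0.24, 2.81], [-2.84, 2.84]. Speed limits (rad/s): [2.79, 2.79, 3.14, 3.14, 3.14, 3.14].

### API

Orientations are given as a unit quaternion [x, y, z, w].
In Python, from plant import readout, read_camera, sign_off, ctrl gives the robot as it stands.
- The arm moves only by the tool drive_tool, never from a script. Its argument "steps" is a list of rows, each a list of 5 numbers: the shift along the tool's x, y, z in cm, then the turn about the tool's x in degrees, then the opening, from 0 (shut) to 1 (fully open). A call has 1 to 10 rows; each row shifts and turns the commanded pose from where the row before left it, along the tool's axes as they then stand; what a row does not reach is not made up. A row lasts 1/10 s, in which the tool goes at most 50 mm and 8.59 degrees, less where a joint would pass 70% of its speed; a pose out of reach is approached as far as the arm can. A call is refused whole if a number of a shift passes 5 or a number of a turn 8.59, either way. A call with a gripper value outside its range is refused whole. The fingers move at their own pace and stop on an object; "force" is the grip in N (left out, the last holds). Time passes only in rows, so rows that do not move let the fingers close. It gives the time, the measured TCP pose, the force and the opening at its end, in the units of the state.
- readout.get_state(): the state, without advancing time (a new reading comes with each control period).
- read_camera(name): name is "side" or "top" or "wrist"; returns a dict with "frame" (384x512x3 uint8, red, green, blue), "vertical_fov" (degrees; the focal length in pixels is half the picture's height over the tangent of half this angle, whatever the lens; pixels are square), "cx", "cy" (the principal point, pixels), "eye" and "orientation" of the camera in the world. Camera axes: x right, y up, looking along -z (the intrinsics and any distortion apply to the point x, -y, -z); pixel columns grow to the right and rows downward; lengths in m; the calibration is good to about 2 mm. A picture is of the moment at which its call begins. There is no depth.
- sign_off(): hands the job in, once; it reports no verdict.
The state is a dict: "time": time; "qpos": joint angles; "dq": joint speeds; "joint_efforts": joint torques, N m; "eef_pos": TCP position; "tcp_rot": TCP orientation; "contact_force": force on the tool from outside, world axes, zero at the start; "wrist_torque": the same for the moment, N m; "opening": opening from 0.0 (shut) to 1.0 (fully open).
Only numpy, scipy, OpenCV 4.12 (cv2) and the standard library are available. Lean on these libraries where they do the work, as an engineer would, in place of code of your own. Each camera call takes 0.05 s, during which the arm holds its last target. There are 200 camera calls.

### The job

Turn the flip-book on the worktop to its next recipe: with the fingertips push up the top leaf by its red tab, swing it over the spine without flinging it, and press it down until it lies flat on the other side. Do not pinch the leaf; leave the second leaf (blue tab) lying where it is and everything else standing where it stands, and finish with the hand clear.

Things in the scene. Friction and masses are not known exactly. Their poses are not given: they have to be found in the camera images.
- recipe_book: Recipe flip-book on a wooden stand, fixed: 186 along its x, 200 along its y, top 28 high; origin under its centre on the worktop, z up. The steel spine runs along the book's x axis. Both leaves lie on its -y side (robot's right); on its +y side lies a flat stack of cards, top 38 high, where the turned leaf belongs. Below the tabs is only the worktop.
- spine (a point): Middle of the top leaf's hinge axis, 41.5 above the worktop; the hinge axis is the book's x axis. The second leaf's axis is parallel, 5 lower.
- top_leaf (a joint): Angle of the top leaf, rad: 0 flat on the -y side, 1.57 upright, 3.14 (its stop) flat on the +y side. Starts at 0 to 0.2. Hinge friction of 0.2 N m holds the leaf at any angle where it is left: it does not fall and must be pressed all the way down; 2 to 4 N at the tab move it.
- top_leaf_tab (a point): Middle of the outer edge of the red tab, on its underside: 145 from the spine axis, 45 from the book's middle towards its -x, 39 above the worktop when the leaf is at 0. The tab is 66 wide along the spine, 3 thick plus a 2 thick red label on top that ends 5 inside its edges, and stands 30 out beyond the leaf. Turns with the leaf: -y points from spine to tab, z to the card side.
- top_leaf_middle (a point): Middle of the top leaf's bare underside, 66 from the spine axis; turns with the leaf. White rigid plate, 170 along the spine, 12 to 115 from the axis, 3.5 thick, 0.13 kg, underside 2 below the spine axis at 0; its upper side carries a card with a blue picture field, 10 inside its edges. Pressing underside and upper side at once counts as pinching.
- second_leaf (a joint): Angle of the second leaf, like the top leaf's; it lies at 0 under the top leaf and must stay there. Hinge friction 0.2 N m.
- second_leaf_tab (a point): Middle of the outer edge of the second leaf's blue tab, on its underside: 145 from the spine axis, 45 from the book's middle towards its +x, 34 above the worktop; 66 wide; the leaf itself ends 115 from the axis. Not to be moved.
- candle_tin: Bystander, not to be moved: open round metal tin with a cream candle in it, 75 across, 42 high; origin at the centre of its underside.
- ramekin: Bystander, not to be moved: white round ramekin, 78 across, 40 high; origin at the centre of its underside.
- pinch_bowl: Bystander, not to be moved: small blue bowl, 69 across, 31 high; origin at the centre of its underside.
- kitchen_timer: Bystander, not to be moved: blue and white wind-up kitchen timer, 68 across, 57 high; origin at the centre of its underside.
- pepper_mill: Bystander, not to be moved: dark wooden pepper mill, 58 across, 130 high; origin at the centre of its underside.
- mug: Bystander, not to be moved: white mug with green dots, 90x122, 105 high; origin at the centre of its underside.
- bean_jar: Bystander, not to be moved: glass clip jar with dark contents, 96x84, 121 high; origin at the centre of its underside.

How it is judged:
By the outcome, as a careful person would: the job done as asked, in the order asked, and still so for the second after the job is handed in, with the robot touching nothing.
It also fails if it takes over 45 s, if anything falls off the work surface, if the arm or the gripper's body presses on something with over 40 N, if the wrist force passes 120 N, or if a joint passes its speed limit or range.

## Working session

There is one attempt and no reset: what is moved stays moved. The work goes in short steps, Python scripts to look and compute and a tool call to move; the robot and the scene stay as the last step left them, time stands still between calls to the robot, and variables do not carry over. Pictures are saved under pics/ and viewed, about 8 in all and at most 12, crops included, and the job is handed in when it is done.

Besides the shell and the picture viewer there is one more tool, called by a JSON object that holds its "api" and its "payload", one argument or row to a line. drive_tool: Moves the arm, as the interface text tells. Its arguments: {"type":"object","properties":{"steps":{"type":"array","items":{"type":"array","items":{"type":"number"}}},"force":{"type":"number"}},"required":["steps"]}

```bash
mkdir -p pics; ls; python3 - <<'E'
from plant import readout, read_camera, ctrl
import cv2
s=readout.get_state(); print(s, ctrl.grasp_offset)
for n in("top","side"):
    c=read_camera(n); print(n,{k:v for k,v in c.items() if k!="frame"})
    cv2.imwrite(f"pics/{n}0.png",c["frame"][:,:,::-1])
E
```

```text
pics
{'time': 0.0, 'qpos': array([ 1.04800596e+00,  2.87177354e-01,  1.57819756e+00, -8.90322797e-06,
        1.27859973e+00, -1.49975844e-01]), 'dq': array([ 0.00159327, -0.00030015,  0.00038657,  0.00123018, -0.00095716,
       -0.00089168]), 'joint_efforts': array([ 7.78803333e-04, -4.05980587e+01, -2.92624944e+01, -1.49833886e-04,
        5.73912359e-03,  4.40298848e-06]), 'eef_pos': array([0.24548356, 0.62806369, 0.22992826]), 'tcp_rot': array([ 0.13025087,  0.69513197, -0.13184278,  0.6945817 ]), 'contact_force': array([-0.07153426,  0.02465211, -0.04176858]), 'wrist_torque': array([0.00654005, 0.01664209, 0.00819612]), 'opening': 1.001099346198415} 0.0187
top {'vertical_fov': 56.841974822637866, 'cx': 255.236984214043, 'cy': 187.47735812698573, 'eye': array([ 0.34699656, -0.09154702,  1.04308126]), 'orientation': array([ 0.10750803, -0.07783725, -0.57191387,  0.80950473])}
side {'vertical_fov': 45.69225796811165, 'cx': 253.841980245085, 'cy': 184.09680578772668, 'eye': array([-0.19546142, -1.2882158 ,  0.82423869]), 'orientation': array([ 0.50685679, -0.12983801, -0.23153666,  0.82013966])}
```

View pics/top0.png

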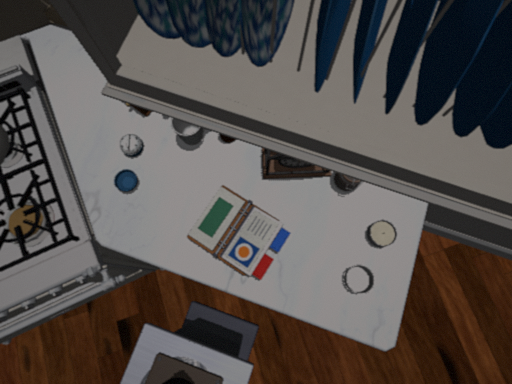

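View pics/side0.png

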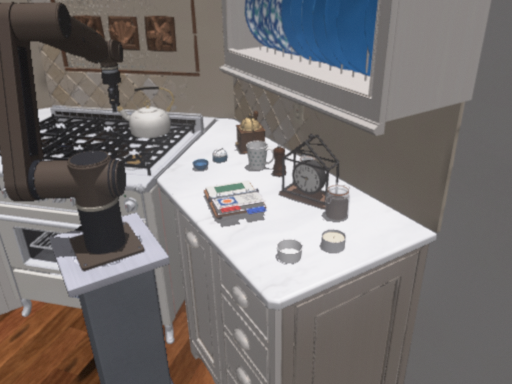

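The top view shows the book at about (235,235), with the red tab at (262,267), the blue tab at (281,240), and the candle tin and ramekin well to the right. I'll zoom in to get exact corners.

```bash
python3 - <<'E'
import cv2,numpy as np
a=cv2.imread("pics/top0.png")[175:290,180:300]; b=cv2.imread("pics/side0.png")[170:230,195:275]
a=cv2.resize(a,None,fx=5,fy=5,interpolation=cv2.INTER_CUBIC)
cv2.imwrite("pics/topz.png",a)
cv2.imwrite("pics/sidez.png",cv2.resize(b,None,fx=8,fy=8,interpolation=cv2.INTER_CUBIC))
E
```

```text
(no output)
```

View pics/topz.png

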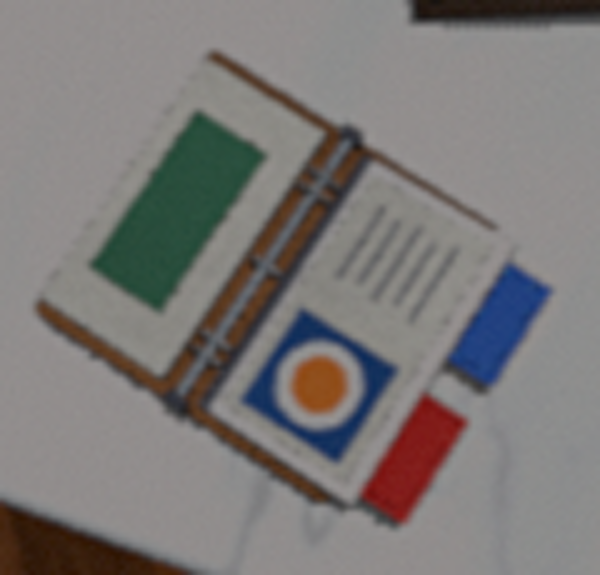

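View pics/sidez.png

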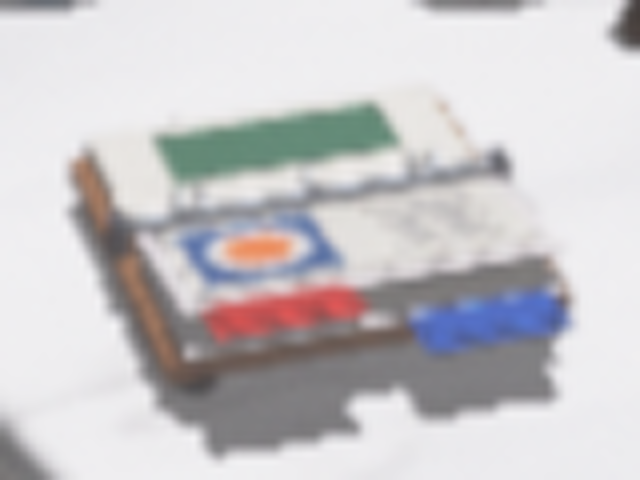

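```bash
cat > h.py <<'E'
import numpy as np
from scipy.spatial.transform import Rotation as R
from scipy.optimize import least_squares
CAM={"top":(56.841974822637866,255.236984214043,187.47735812698573,[0.34699656,-0.09154702,1.04308126],[0.10750803,-0.07783725,-0.57191387,0.80950473]),
"side":(45.69225796811165,253.841980245085,184.09680578772668,[-0.19546142,-1.2882158,0.82423869],[0.50685679,-0.12983801,-0.23153666,0.82013966])}
def proj(n,P):
    v,cx,cy,e,q=CAM[n]; f=192/np.tan(np.radians(v/2))
    p=R.from_quat(q).inv().apply(np.asarray(P)-e); z=-p[:,2]
    return np.c_[cx+f*p[:,0]/z, cy-f*p[:,1]/z]
def rayz(n,uv,z):
    v,cx,cy,e,q=CAM[n]; f=192/np.tan(np.radians(v/2)); e=np.array(e)
    d=R.from_quat(q).apply([(uv[0]-cx)/f,-(uv[1]-cy)/f,-1]); return e+d*(z-e[2])/d[2]
def leaf(th,x,r,h):  # top leaf: r from axis, h above axis plane at 0
    c,s=np.cos(th),np.sin(th); return [x,-r*c-h*s*-1*-1 if 0 else -(r*c)+h*s, .0415+r*s+h*c]
def world(p,pts):
    c,s=np.cos(p[2]),np.sin(p[2]); a=np.array(pts); return np.c_[p[0]+c*a[:,0]-s*a[:,1],p[1]+s*a[:,0]+c*a[:,1],a[:,2]]
E
python3 - <<'E'
from h import *
T=lambda u,v:(180+(u+.5)/5-.5,175+(v+.5)/5-.5); S=lambda u,v:(195+(u+.5)/8-.5,170+(v+.5)/8-.5)
def pts(p):
    th,L=p[3],p[4]
    b=[[.078,-.145,.038],[.012,-.145,.038],[.078,-.115,.038]]
    r=[leaf(th,x,q,.0015) for x,q in((-.012,.145),(-.078,.145),(-.012,.115),(-.078,.115))]
    sp=[[L,0,.0415],[-L,0,.0415]]
    top=b+r+sp+[[.093,.1,.026],[-.093,.1,.026]]
    side=b[:2]+r[:2]+sp
    return proj("top",world(p,top)),proj("side",world(p,side))
mt=np.array([T(*a) for a in[(551,290),(487,388),(513,263),(465,420),(405,522),(430,398),(365,497),(348,137),(178,402),(210,52),(38,305)]])
ms=np.array([S(*a) for a in[(568,320),(432,350),(365,315),(213,338),(500,162),(118,238)]])
c=rayz("top",T(263,270),.04); print(c)
f=lambda p:np.r_[(pts(p)[0]-mt).ravel(),(pts(p)[1]-ms).ravel()]
r=least_squares(f,[c[0],c[1],-.4,.1,.095],loss="soft_l1"); print(r.x,r.cost); print((pts(r.x)[0]-mt).round(1).tolist(),(pts(r.x)[1]-ms).round(1).tolist())
p=r.x; print("tab",world(p,[leaf(p[3],-.045,.145,-.0025)]), "hinge",world(p,[[0,0,.0415]]))
for n,uv,z in[("candle",(381,234),.04),("ramekin",(357,279),.04),("bowl",(125,181),.03),("timer",(131,145),.05)]: print(n,rayz("top",uv,z))
E
```

```text
[0.46986797 0.0181148  0.04      ]
[ 0.47240188  0.01733167 -0.22899956  0.12742808  0.08943237] 8.074094632194994
[[0.8, -0.2], [1.4, -0.0], [-0.6, -0.5], [1.3, 0.1], [0.3, 0.8], [-1.0, -1.4], [-1.0, -0.3], [0.6, -0.1], [-0.2, -0.3], [0.7, -0.6], [-1.3, 1.5]] [[0.4, 0.8], [-1.1, 0.4], [0.1, -0.2], [-0.0, 0.3], [-1.0, 0.6], [-0.6, -1.0]]
tab [[ 0.39585592 -0.11283226  0.05744738]] hinge [[0.47240188 0.01733167 0.0415    ]]
candle [ 0.5962741  -0.38442337  0.04      ]
ramekin [ 0.45410065 -0.35269102  0.04      ]
bowl [0.49782649 0.3690513  0.03      ]
timer [0.60313634 0.39074349 0.05      ]
```

```bash
cat >> h.py <<'E'
BOOK=[.4724,.0173,-.229]
def plan(wps, yaw, book=True, step=.04, pos=None, q=None):
    """wps: book-frame points (TCP); prints rows in tool frame (cm, deg)"""
    from plant import readout
    s=readout.get_state(); p=np.array(s["eef_pos"] if pos is None else pos); r=R.from_quat(s["tcp_rot"] if q is None else q)
    X=r.apply([1,0,0]); Y=r.apply([0,1,0]); print("t",s["time"],"tool x",X.round(3),"pos",p.round(4),"q",s["qpos"].round(2),"F",s["contact_force"].round(2),"book",((R.from_euler('z',-BOOK[2])).apply(p-np.r_[BOOK[:2],0])).round(4))
    d=(yaw-np.arctan2(Y[1],Y[0])+np.pi/2)%np.pi-np.pi/2; t=-np.degrees(d); print("turn about tool x %.1f"%t)
    W=world(BOOK,wps) if book else np.array(wps)
    for w in W:
        D=r.inv().apply(w-p); n=max(1,int(np.ceil(np.linalg.norm(D)/step)))
        print("to",w.round(3),"rows",n,"x",(D*100/n).round(2)); p=w
E
python3 - <<'E'
from h import *
plan([[.45,.25,.24],[.47,.02,.26],[.43,-.17,.2]],BOOK[2],book=False)
E
```

```text
t 0.1 tool x [-0.001 -0.002 -1.   ] pos [0.2455 0.6281 0.2301] q [ 1.05  0.29  1.58 -0.    1.28 -0.15] F [ 0.5  -0.39  0.61] book [-0.3596  0.5434  0.2301]
turn about tool x 81.8
to [0.45 0.25 0.24] rows 11 x [-0.09 -2.52  2.98]
to [0.47 0.02 0.26] rows 6 x [-0.33 -3.45  1.71]
to [ 0.43 -0.17  0.2 ] rows 6 x [ 1.01 -3.19  0.53]
```

{"api": "drive_tool", "payload": {
  "steps": [
    [-0.1, -2.5, 3, 0, 1],
    [-0.1, -2.5, 3, 0, 1],
    [-0.1, -2.5, 3, 0, 1],
    [-0.1, -2.5, 3, 0, 1],
    [-0.1, -2.5, 3, 0, 1],
    [-0.1, -2.5, 3, 0, 1],
    [-0.1, -2.5, 3, 0, 1],
    [-0.1, -2.5, 3, 0, 1],
    [-0.1, -2.5, 3, 0, 1],
    [-0.1, -2.5, 3, 0, 1]
  ]
}}

```text
time: 1.1
eef_pos: [0.4343, 0.285, 0.2409]
tcp_rot: [0.131, 0.695, -0.131, 0.695]
contact_force: [0.9, -0.3, 0.3]
opening: 0.996
```

{"api": "drive_tool", "payload": {
  "steps": [
    [-0.1, -2.6, 3, 0, 1],
    [-0.3, -3.5, 1.7, 0, 1],
    [-0.3, -3.5, 1.7, 0, 1],
    [-0.3, -3.5, 1.7, 0, 1],
    [-0.3, -3.5, 1.7, 0, 1],
    [-0.3, -3.5, 1.7, 0, 1],
    [-0.3, -3.5, 1.7, 0, 1],
    [0, 0, 0, 8.2, 1],
    [0, 0, 0, 8.2, 1],
    [0, 0, 0, 8.2, 1]
  ]
}}

```text
time: 2.1
eef_pos: [0.4708, 0.0181, 0.2598]
tcp_rot: [0.278, 0.65, -0.278, 0.65]
contact_force: [-0.8, 0.3, 0.2]
opening: 1.0
```

{"api": "drive_tool", "payload": {
  "steps": [
    [0, 0, 0, 8.2, 1],
    [0, 0, 0, 8.2, 1],
    [0, 0, 0, 8.2, 1],
    [0, 0, 0, 8.2, 1],
    [0, 0, 0, 8.2, 1],
    [0, 0, 0, 8.2, 1],
    [0, 0, 0, 8.2, 1],
    [0, 0, 0, 0, 1]
  ]
}}

```text
time: 2.9
eef_pos: [0.4708, 0.0187, 0.2598]
tcp_rot: [-0.554, -0.439, 0.555, -0.438]
contact_force: [0.7, 0.4, 0.0]
opening: 0.999
```

```bash
python3 - <<'E'
from h import *
from plant import read_camera
import cv2
c=read_camera("wrist"); print({k:v for k,v in c.items() if k!="frame"}); cv2.imwrite("pics/w1.png",c["frame"][:,:,::-1])
plan([[-.03,-.185,.2]],BOOK[2])
E
```

```text
{'vertical_fov': 62.94928488232633, 'cx': 256.60410035119276, 'cy': 190.25010938677661, 'eye': array([0.48774934, 0.09197022, 0.40247075]), 'orientation': array([-0.14898837,  0.01798723, -0.11460965,  0.98200996])}
t 2.95 tool x [-0.001  0.    -1.   ] pos [0.4709 0.0187 0.2599] q [-0.18 -0.2   2.03  0.    1.31  0.05] F [-0.05  0.27  0.96] book [-0.0018  0.001   0.2599]
turn about tool x -0.1
to [ 0.401 -0.156  0.2  ] rows 5 x [ 1.2  -0.56  3.72]
```

View pics/w1.png

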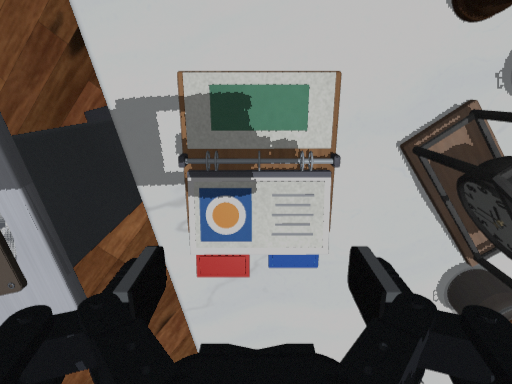

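The wrist view shows the book almost square in the frame, with the spine from (182,160) to (337,160), red tab corners at (197,255) to (250,277), and the blue tab at (269,254) to (318,268). I'll refit the pose with these points.

```bash
python3 - <<'E'
from h import *
CAM["wrist"]=(62.94928488232633,256.60410035119276,190.25010938677661,[0.48774934,0.09197022,0.40247075],[-0.14898837,0.01798723,-0.11460965,0.98200996])
def pts(p):
    th,L=p[3],p[4]
    return np.array([[.078,-.145,.036],[.012,-.145,.036]]+[leaf(th,x,q,.0005) for x,q in((-.012,.145),(-.078,.145),(-.012,.115),(-.078,.115))]
     +[leaf(th,x,.115,.0015) for x in(.085,-.085)]+[[L,0,.0415],[-L,0,.0415],[.093,.1,.028],[-.093,.1,.028]])
m=np.array([(318.5,267.5),(268.5,268.5),(250,277),(196.5,278),(249.5,254.5),(196.5,255),(329.5,254),(189.5,255),(338,160),(181.5,160),(340,71),(179,71.5)])
f=lambda p:(proj("wrist",world(p,pts(p)))-m).ravel()
r=least_squares(f,[.472,.017,-.229,.127,.09],loss="soft_l1"); p=r.x
print(p.round(4),r.cost,f(p).reshape(-1,2).round(1).tolist()); print(world(p,[leaf(p[3],-.045,.145,-.0025)]))
E
```

```text
[ 0.4731  0.0171 -0.2299  0.1363  0.0916] 6.656017816938608 [[-0.2, -0.0], [0.0, -0.9], [-0.0, 0.6], [0.5, -0.3], [0.3, 0.1], [-0.3, -0.3], [-0.6, 0.8], [0.8, 0.0], [-0.2, 0.7], [-0.2, 1.1], [2.7, -0.7], [-2.7, -0.8]]
[[ 0.3964437  -0.11280697  0.05872916]]
```

{"api": "drive_tool", "payload": {
  "steps": [
    [1.2, -0.55, 3.7, 0, 0],
    [1.2, -0.55, 3.7, 0, 0],
    [1.2, -0.55, 3.7, 0, 0],
    [1.2, -0.55, 3.7, 0, 0],
    [1.2, -0.55, 3.8, 0, 0],
    [3, 0, 0, 0, 0],
    [3, 0, 0, 0, 0],
    [3, 0, 0, 0, 0],
    [2, 0, 0, 0, 0],
    [1.5, 0, 0, 0, 0]
  ]
}}

```text
time: 3.95
eef_pos: [0.4004, -0.1554, 0.0735]
tcp_rot: [-0.554, -0.44, 0.554, -0.438]
contact_force: [0.1, 1.0, -0.8]
opening: 0.003
```

{"api": "drive_tool", "payload": {
  "steps": [
    [2, 0, 0, 0, 0],
    [2, 0, 0, 0, 0],
    [0, 0, 0, 0, 0]
  ]
}}

```text
time: 4.25
eef_pos: [0.3992, -0.1545, 0.0328]
tcp_rot: [-0.554, -0.441, 0.555, -0.437]
contact_force: [-0.1, 0.8, 0.4]
opening: 0.003
```

```bash
sed -i 's/^BOOK=.*/BOOK=[.4731,.0171,-.2299]/' h.py; python3 - <<'E'
from h import *
from plant import read_camera
import cv2
c=read_camera("wrist"); cv2.imwrite("pics/w2.png",c["frame"][:,:,::-1])
plan([[-.03,-.16,.035]],BOOK[2])
E
```

```text
t 4.3 tool x [-0.003  0.002 -1.   ] pos [ 0.4003 -0.1552  0.0342] q [-0.61  0.02  2.29 -0.    0.84 -0.38] F [ 0.62 -0.06 -0.64] book [-0.0316 -0.1844  0.0342]
turn about tool x -0.1
to [ 0.407 -0.132  0.035] rows 1 x [-0.07  0.16 -2.44]
```

View pics/w2.png

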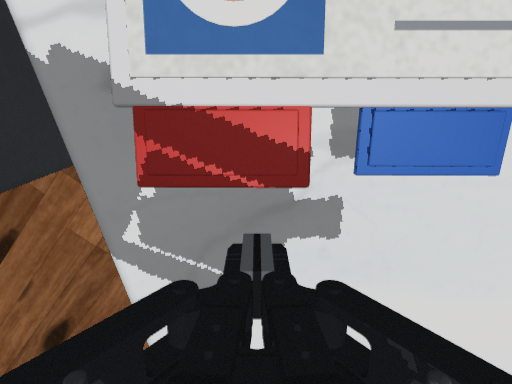

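The shut fingers are in front of the red tab: fingers at column 257, tab across columns 135–310, and the blue tab clear from column 355. I'll push in gently until they touch.

{"api": "drive_tool", "payload": {
  "steps": [
    [0, 0, -0.7, 0, 0],
    [0, 0, -0.7, 0, 0],
    [0, 0, -0.7, 0, 0],
    [0, 0, 0, 0, 0]
  ]
}}

```text
time: 4.7
eef_pos: [0.4067, -0.1347, 0.0359]
tcp_rot: [0.555, 0.439, -0.554, 0.439]
contact_force: [-0.4, -1.0, -0.1]
opening: -0.0
```

{"api": "drive_tool", "payload": {
  "steps": [
    [0, 0, -0.4, 0, 0],
    [0, 0, 0, 0, 0]
  ]
}}

```text
time: 4.9
eef_pos: [0.4073, -0.1313, 0.0355]
tcp_rot: [0.555, 0.439, -0.555, 0.439]
contact_force: [-0.8, 0.6, -0.4]
opening: -0.001
```

{"api": "drive_tool", "payload": {
  "steps": [
    [0, 0, -0.3, 0, 0],
    [0, 0, 0, 0, 0]
  ]
}}

```text
time: 5.1
eef_pos: [0.4079, -0.1285, 0.0353]
tcp_rot: [-0.555, -0.439, 0.555, -0.438]
contact_force: [-0.0, -0.2, 0.2]
opening: 0.0
```

{"api": "drive_tool", "payload": {
  "steps": [
    [0, 0, -0.3, 0, 0],
    [0, 0, 0, 0, 0]
  ]
}}

```text
time: 5.3
eef_pos: [0.4086, -0.1259, 0.0354]
tcp_rot: [-0.555, -0.438, 0.555, -0.439]
contact_force: [-0.1, -0.6, -0.2]
opening: -0.003
```

{"api": "drive_tool", "payload": {
  "steps": [
    [0, 0, -0.3, 0, 0],
    [0, 0, 0, 0, 0]
  ]
}}

```text
time: 5.5
eef_pos: [0.4088, -0.1255, 0.0357]
tcp_rot: [-0.552, -0.438, 0.556, -0.441]
contact_force: [-5.0, -12.0, 0.8]
opening: 0.004
```

{"api": "drive_tool", "payload": {
  "steps": [
    [0, 0, -0.2, 0, 0],
    [0, 0, 0, 0, 0]
  ]
}}

```text
time: 5.7
eef_pos: [0.4089, -0.1254, 0.036]
tcp_rot: [-0.55, -0.438, 0.557, -0.442]
contact_force: [-8.1, -18.8, 1.0]
opening: 0.002
```

Contact made (about 20 N inward). Now I'll rise, carrying the tab edge up by friction.

{"api": "drive_tool", "payload": {
  "steps": [
    [-0.4, 0, 0, 0, 0],
    [-0.4, 0, 0, 0, 0],
    [0, 0, 0, 0, 0]
  ]
}}

```text
time: 6.0
eef_pos: [0.4092, -0.1242, 0.0443]
tcp_rot: [-0.552, -0.438, 0.556, -0.441]
contact_force: [-7.3, -12.5, 2.8]
opening: -0.002
```

```bash
cat > look.py <<'E'
import sys,cv2
from plant import read_camera
from h import *
n=sys.argv[1]; c=read_camera("side"); f=c["frame"][150:230,185:285,::-1]
d=read_camera("wrist")["frame"][:,:,::-1]
cv2.imwrite(f"pics/{n}.png",cv2.hconcat([cv2.resize(f,(480,384),interpolation=cv2.INTER_CUBIC),cv2.resize(d,(320,240)).copy() if 0 else cv2.copyMakeBorder(cv2.resize(d,(320,240)),0,144,0,0,0)]))
plan([[-.03,-.15,.05]],BOOK[2])
E
python3 look.py l1
```

```text
t 6.1 tool x [-0.002 -0.007 -1.   ] pos [ 0.4092 -0.1242  0.0442] q [-0.53 -0.01  2.29 -0.01  0.86 -0.29] F [ -7.22 -11.76   4.12] book [-0.03   -0.1522  0.0442]
turn about tool x 0.0
to [ 0.41  -0.122  0.05 ] rows 1 x [-0.58  0.   -0.21]
```

View pics/l1.png

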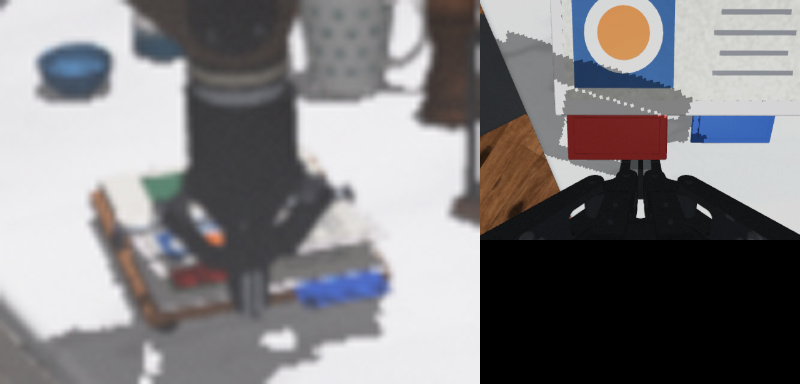

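The fingertip moved in 1.3 mm while rising 8 mm, and the force fell. That fits the tab rising along its arc, so I'll carry on.

{"api": "drive_tool", "payload": {
  "steps": [
    [-0.7, 0, -0.15, 0, 0],
    [-0.7, 0, -0.2, 0, 0],
    [-0.7, 0, -0.25, 0, 0],
    [-0.65, 0, -0.3, 0, 0],
    [-0.65, 0, -0.3, 0, 0],
    [0, 0, 0, 0, 0]
  ]
}}

```text
time: 6.7
eef_pos: [0.4122, -0.1131, 0.0794]
tcp_rot: [-0.551, -0.437, 0.557, -0.442]
contact_force: [-9.6, -14.1, 8.1]
opening: -0.0
```

{"api": "drive_tool", "payload": {
  "steps": [
    [-0.6, 0, -0.35, 0, 0],
    [-0.6, 0, -0.35, 0, 0],
    [-0.6, 0, -0.4, 0, 0],
    [-0.55, 0, -0.45, 0, 0],
    [0, 0, 0, 0, 0]
  ]
}}

```text
time: 7.2
eef_pos: [0.4166, -0.0983, 0.1038]
tcp_rot: [-0.552, -0.437, 0.556, -0.442]
contact_force: [-8.5, -12.7, 8.7]
opening: -0.002
```

```bash
python3 look.py l2
```

```text
t 7.3 tool x [ 0.001 -0.01  -1.   ] pos [ 0.4168 -0.0983  0.1035] q [-0.46 -0.12  2.27 -0.01  0.99 -0.23] F [ -5.13 -12.03   8.69] book [-0.0285 -0.1252  0.1035]
turn about tool x -0.0
to [ 0.41  -0.122  0.05 ] rows 2 x [ 2.69 -0.08  1.21]
```

View pics/l2.png

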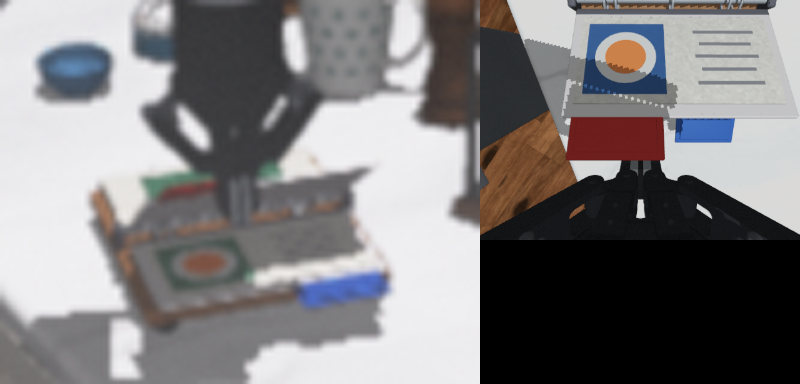

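The leaf stands at about 0.65 rad on the fingertip; the second leaf lies flat with the blue tab unmoved. Continuing along the arc.

{"api": "drive_tool", "payload": {
  "steps": [
    [-0.7, 0, -0.5, 0, 0],
    [-0.65, 0, -0.55, 0, 0],
    [-0.6, 0, -0.6, 0, 0],
    [-0.6, 0, -0.65, 0, 0],
    [-0.55, 0, -0.7, 0, 0],
    [-0.5, 0, -0.7, 0, 0],
    [-0.45, 0, -0.75, 0, 0],
    [0, 0, 0, 0, 0]
  ]
}}

```text
time: 8.1
eef_pos: [0.4267, -0.05, 0.1418]
tcp_rot: [0.555, 0.439, -0.554, 0.439]
contact_force: [0.4, -0.6, 0.6]
opening: 0.005
```

{"api": "drive_tool", "payload": {
  "steps": [
    [-0.4, 0, -0.75, 0, 0],
    [-0.35, 0, -0.8, 0, 0],
    [-0.3, 0, -0.8, 0, 0],
    [-0.25, 0, -0.8, 0, 0],
    [-0.2, 0, -0.8, 0, 0],
    [0, 0, 0, 0, 0]
  ]
}}

```text
time: 8.7
eef_pos: [0.4357, -0.0112, 0.1565]
tcp_rot: [0.555, 0.439, -0.554, 0.439]
contact_force: [-0.4, -0.0, 0.2]
opening: 0.003
```

```bash
python3 look.py l3
```

```text
t 8.8 tool x [ 0.     0.001 -1.   ] pos [ 0.4356 -0.0119  0.1564] q [-0.26 -0.18  2.21  0.    1.12 -0.03] F [-0.68  0.02  0.58] book [-0.0299 -0.0368  0.1564]
turn about tool x -0.1
to [ 0.41  -0.122  0.05 ] rows 4 x [2.66 0.   2.83]
```

View pics/l3.png

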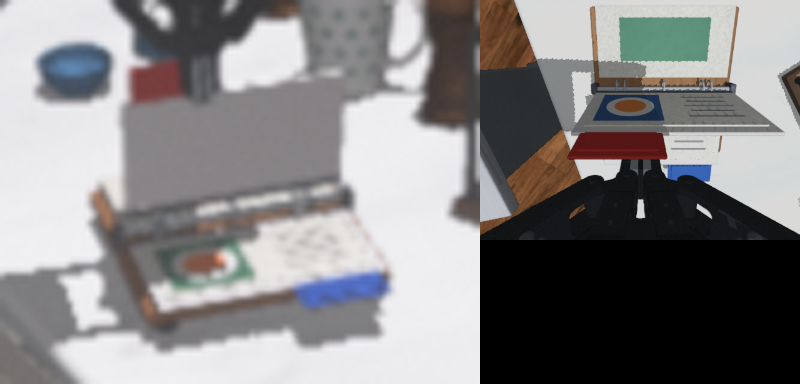

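{"api": "drive_tool", "payload": {
  "steps": [
    [-0.1, 0, -0.5, 0, 0],
    [-0.1, 0, -0.5, 0, 0],
    [0, 0, -0.5, 0, 0],
    [0, 0, 0, 0, 0]
  ]
}}

```text
time: 9.2
eef_pos: [0.4392, 0.0027, 0.1585]
tcp_rot: [0.555, 0.439, -0.554, 0.439]
contact_force: [0.5, 0.0, -0.5]
opening: 0.004
```

{"api": "drive_tool", "payload": {
  "steps": [
    [0, 0, -0.5, 0, 0],
    [0, 0, -0.5, 0, 0],
    [0, 0, -0.5, 0, 0]
  ]
}}

```text
time: 9.5
eef_pos: [0.4427, 0.017, 0.1585]
tcp_rot: [0.555, 0.438, -0.555, 0.439]
contact_force: [0.4, -1.6, 0.4]
opening: 0.003
```

{"api": "drive_tool", "payload": {
  "steps": [
    [0, 0, -0.5, 0, 0],
    [0, 0, -0.5, 0, 0],
    [0, 0, -0.5, 0, 0]
  ]
}}

```text
time: 9.8
eef_pos: [0.4457, 0.0318, 0.158]
tcp_rot: [-0.555, -0.439, 0.555, -0.438]
contact_force: [-0.4, -1.8, -1.2]
opening: -0.005
```

Light steady contact of about 2 N, with the leaf just past upright (about 1.72 rad). Now following the arc down on the other side.

{"api": "drive_tool", "payload": {
  "steps": [
    [0.1, 0, -0.7, 0, 0],
    [0.15, 0, -0.65, 0, 0],
    [0.2, 0, -0.65, 0, 0],
    [0.25, 0, -0.65, 0, 0],
    [0.3, 0, -0.65, 0, 0],
    [0.3, 0, -0.6, 0, 0],
    [0.35, 0, -0.6, 0, 0],
    [0.4, 0, -0.55, 0, 0]
  ]
}}

```text
time: 10.6
eef_pos: [0.458, 0.0811, 0.1378]
tcp_rot: [0.555, 0.438, -0.554, 0.439]
contact_force: [-0.0, -0.8, 2.2]
opening: 0.005
```

{"api": "drive_tool", "payload": {
  "steps": [
    [0.4, 0, -0.55, 0, 0],
    [0.45, 0, -0.5, 0, 0],
    [0.5, 0, -0.5, 0, 0],
    [0.5, 0, -0.45, 0, 0],
    [0.55, 0, -0.45, 0, 0]
  ]
}}

```text
time: 11.1
eef_pos: [0.4635, 0.1047, 0.1135]
tcp_rot: [0.555, 0.438, -0.555, 0.438]
contact_force: [-0.1, -0.6, 0.4]
opening: -0.001
```

```bash
python3 look.py l4
```

```text
t 11.2 tool x [-0.002  0.    -1.   ] pos [0.4626 0.1048 0.1127] q [ 0.01 -0.02  2.15  0.    1.01  0.24] F [ 0.14 -0.34 -0.1 ] book [-0.0302  0.083   0.1127]
turn about tool x -0.2
to [ 0.41  -0.122  0.05 ] rows 7 x [0.9  0.01 3.33]
```

View pics/l4.png

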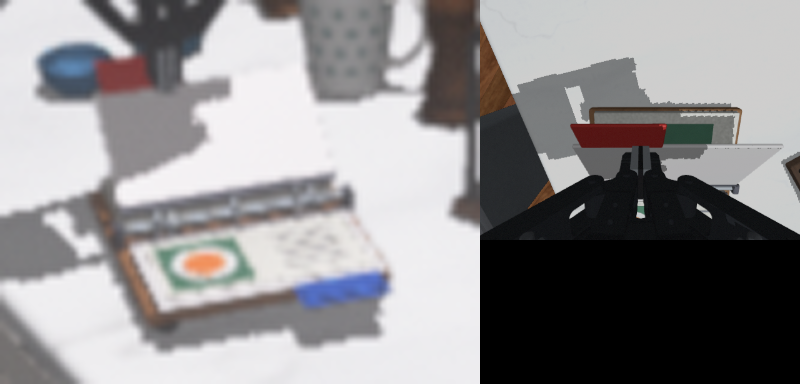

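The leaf leans over the card side at about 2.5 rad with the fingertip on its underside; the second leaf is still flat. Continuing down.

{"api": "drive_tool", "payload": {
  "steps": [
    [0.55, 0, -0.4, 0, 0],
    [0.6, 0, -0.35, 0, 0],
    [0.6, 0, -0.3, 0, 0],
    [0.6, 0, -0.3, 0, 0],
    [0.65, 0, -0.25, 0, 0],
    [0.65, 0, -0.2, 0, 0],
    [0.65, 0, -0.15, 0, 0]
  ]
}}

```text
time: 11.9
eef_pos: [0.4678, 0.1235, 0.0702]
tcp_rot: [0.555, 0.438, -0.555, 0.438]
contact_force: [-0.1, 0.4, 1.2]
opening: 0.001
```

{"api": "drive_tool", "payload": {
  "steps": [
    [0.65, 0, 0, 0, 0],
    [0.65, 0, 0, 0, 0],
    [0.6, 0, 0, 0, 0],
    [0, 0, 0, 0, 0]
  ]
}}

```text
time: 12.3
eef_pos: [0.4668, 0.1231, 0.0506]
tcp_rot: [-0.554, -0.439, 0.555, -0.438]
contact_force: [-0.6, 0.2, -0.5]
opening: -0.002
```

Now press down to the stop.

{"api": "drive_tool", "payload": {
  "steps": [
    [0.3, 0, 0, 0, 0],
    [0.3, 0, 0, 0, 0],
    [0, 0, 0, 0, 0]
  ]
}}

```text
time: 12.6
eef_pos: [0.4675, 0.1232, 0.0455]
tcp_rot: [-0.555, -0.438, 0.555, -0.438]
contact_force: [0.5, -0.2, -0.1]
opening: -0.005
```

{"api": "drive_tool", "payload": {
  "steps": [
    [0.2, 0, 0, 0, 0],
    [0, 0, 0, 0, 0]
  ]
}}

```text
time: 12.8
eef_pos: [0.4678, 0.1233, 0.0438]
tcp_rot: [0.555, 0.438, -0.555, 0.439]
contact_force: [0.8, 0.2, -0.0]
opening: 0.001
```

{"api": "drive_tool", "payload": {
  "steps": [
    [0.2, 0, 0, 0, 0],
    [0, 0, 0, 0, 0]
  ]
}}

```text
time: 13.0
eef_pos: [0.468, 0.1233, 0.0436]
tcp_rot: [-0.554, -0.439, 0.555, -0.438]
contact_force: [-6.3, 0.1, 12.1]
opening: 0.002
```

{"api": "drive_tool", "payload": {
  "steps": [
    [0.15, 0, 0, 0, 0],
    [0, 0, 0, 0, 0],
    [0, 0, 0, 0, 0]
  ]
}}

```text
time: 13.3
eef_pos: [0.4681, 0.1233, 0.0435]
tcp_rot: [-0.554, -0.439, 0.555, -0.438]
contact_force: [-8.7, -2.0, 21.6]
opening: 0.001
```

{"api": "drive_tool", "payload": {
  "steps": [
    [-0.5, 0, 0, 0, 0],
    [-1, 0, 0, 0, 0],
    [-2, 0, 0, 0, 0],
    [-3, 0, 0, 0, 0],
    [-3, 0, 0, 0, 0],
    [-3, 0, 0, 0, 0],
    [-3, 0, 0, 0, 0],
    [0, 0, 0, 0, 0],
    [0, 0, 0, 0, 0]
  ]
}}

```text
time: 14.2
eef_pos: [0.4679, 0.1233, 0.1959]
tcp_rot: [0.555, 0.438, -0.554, 0.439]
contact_force: [0.2, 0.8, -0.3]
opening: 0.005
```

```bash
python3 look.py l5; python3 - <<'E'
from plant import read_camera
import cv2
b=cv2.imread("pics/l5.png"); t=read_camera("top")["frame"][120:300,100:400,::-1]
w=read_camera("wrist")["frame"][:,:,::-1]
h=cv2.resize(t,(500,300),interpolation=cv2.INTER_CUBIC)
cv2.imwrite("pics/fin.png",cv2.vconcat([cv2.hconcat([cv2.resize(w,(400,300)),cv2.resize(b[:,:480],(375,300))]),cv2.copyMakeBorder(h,0,0,0,275,0)]))
E
```

```text
t 14.3 tool x [-0.003 -0.    -1.   ] pos [0.4667 0.1232 0.1938] q [ 0.05 -0.11  2.07 -0.    1.18  0.28] F [ 0.85 -0.11 -0.25] book [-0.0304  0.1019  0.1938]
turn about tool x -0.2
to [ 0.41  -0.122  0.05 ] rows 8 x [1.8  0.02 3.15]
```

View pics/fin.png

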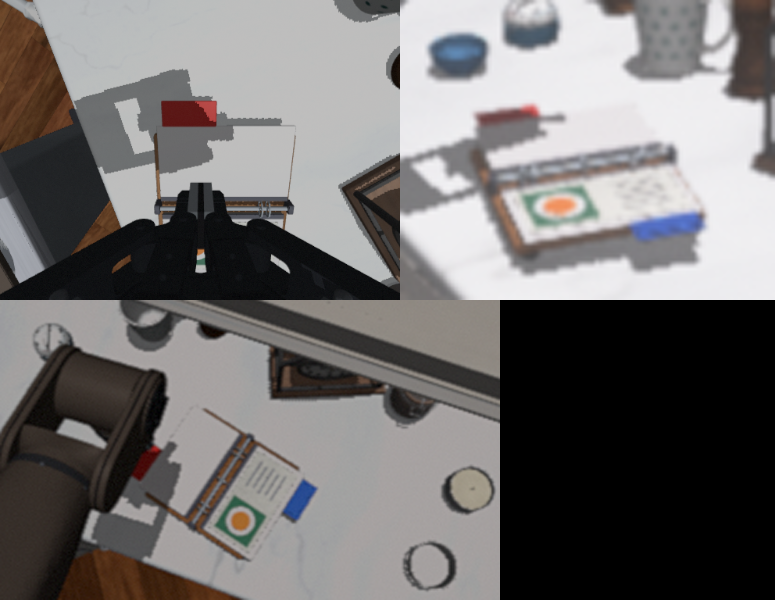

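The leaf lies flat on the card side. The second leaf and blue tab are in place, nothing else has moved, and the hand is clear. Handing in.

```bash
python3 -c "
from plant import sign_off
print(sign_off())"
```

```text
the job is handed in; nothing more can be done
None
```

The top leaf is turned and lies flat on the card side, and I handed the job in at about 14.5 s. With the fingers shut, I pushed the red tab up by its edge, guided the leaf over the spine at about 0.5–0.7 rad/s, and pressed it down with about 22 N.

**Leaf position:** pressing stopped at a fingertip height of 43.5 mm, which is where the leaf's underside should be when flat. The last pictures show it lying flat.

**Second leaf and other objects:** the blue tab looks unmoved. The bystanders I could see are where they stood. I judged both by eye and did not re-measure.

**Hand:** it ended about 15 cm above the book, with the contact force within sensor noise.

**Forces and contact:**
- The first push at the tab edge reached about 20 N before the leaf started to rise.
- Just before upright, contact was lost for about a second. Hinge friction held the leaf, and the fingers met it again with about 2 N.

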